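# Wedge the head-form stand tight in its dock

## Robot

A 6-joint arm with a two-finger parallel gripper is mounted at the origin on the work surface. World frame = base frame: x ahead of the robot, y to its left, z up, the work surface at z = 0. Lengths are in m, angles in rad, forces in N, time in s.
With the tool pointing down it reaches from about 0.35 to 0.85 m from the base axis. Payload 8.1 kg.
Tool frame: the origin (TCP) lies on the centre line of the jaws, within the pads' length; the fingertips stand 19 mm ahead of it and the grasp point (between the pads) is the TCP (robot.tips_ahead is the distance from the TCP to the fingertips, in m); y points along the fingers, z is the direction in which the jaws open and shut, and the axes are right-handed (so a half turn about y gives the same grasp; the last joint's range is limited). The gripper opens to 93 mm and grips with 3 to 60 N. Pads are 15 mm wide; open, the fingers measure 128 mm over their backs; the gripper's body (75 mm by 188 mm) begins 65 mm behind the grasp point.
Start: joints at [-1.385, 0.13, 1.488, -0, 1.523, -0.085], TCP at [0.161, -0.578, 0.238] pointing down, gripper open.
Joint ranges: [-2.96, 2.96], [-0.89, 2.26], [0.02, 2.5], [-1.34, 4.48], [0, 2.73], [-2.66, 2.66]. Speed limits (rad/s): [2.39, 2.39, 2.79, 3.14, 3.14, 3.14].

## Interface

Orientations are given as a rotation vector (axis times angle).
In Python, from plant import robot, imaging, models gives the robot as it stands.
- The arm moves only by the tool carry_out, never from a script. Its argument "motion" is one flat list of numbers, 7 for each row, row after row: the shift along the tool's x, y, z in m, then the turn, a rotation vector about the tool's x, y, z in degrees, then the opening, from -1 (shut) to 1 (fully open). A call has exactly 5 rows; each row shifts and turns the pose as measured when the row begins, along the tool's axes as they then stand; what a row does not reach is not made up. A row lasts 1/10 s, in which the tool goes at most 50 mm and 8.59 degrees, less where a joint would pass 70% of its speed; a pose out of reach is approached as far as the arm can. A call is refused whole if a number of a shift passes 0.05 or a number of a turn 8.59, either way. A call with a gripper value outside its range is refused whole. The fingers move at their own pace and stop on an object; "squeeze" is the grip in N (left out, the last holds). Time passes only in rows, so rows that do not move let the fingers close, or fill a call up. It gives the time, the measured TCP pose, the force and the opening at its end, in the units of the state.
- robot.read_state(): the state, without advancing time (a new reading comes with each control period).
- imaging.read_camera(name): name is "scene" or "top" or "wrist"; returns the picture (420x560x3 uint8, blue, green, red); there is no depth.
- imaging.camera_model(name): a dict with "K" (3x3 intrinsics, pixels), "position" and "orientation" of the camera in the world. Camera axes: x right, y down, z forward; pixel columns grow to the right and rows downward; lengths in m; the calibration is good to about 2 mm. The wrist camera is an equidistant fisheye: a pixel r from the principal point sees the ray r / f radians off the axis. A picture is of the moment at which its call begins: read the wrist's pose just before it. camera_model takes no time and is no camera call; for the wrist camera it gives the pose at the moment of the call.
- robot.close_job(): hands the job in, once; it reports no verdict.
Trained networks look in the newest picture that a camera, given by its name, has taken for a name from the list of things; names that differ only in an ending like _2 or _b are one class to them, and where a whole thing is asked for, a point or a joint stands for the part that bears it (a point fixed in the world has none). Each returns a list of dicts, best first, with "confidence" (0 to 1); they miss things now and then, are a little off and sometimes report something else, mostly with a low value. They report only what shows in the picture. A call takes as long as a camera call.
- models.outline_of(camera, thing): "pixels" (420x560 bool, what is visible of it) and "pixel" ([column, row] in pixels, amid what is visible of it).
The state is a dict: "t": time; "q": joint angles; "dq": joint speeds; "joint_torque": joint torques, N m; "tool_pos": TCP position; "orientation": TCP orientation; "force": force on the tool from outside, world axes, zero at the start; "wrist_torque": the same for the moment, N m; "opening": finger opening in m.
Only numpy, scipy, OpenCV 4.12 (cv2) and the standard library are available. Lean on these libraries where they do the work, as an engineer would, in place of code of your own. Each camera call takes 0.05 s, during which the arm holds its last target.

## Task

The head-form stand is still loose in its dock on the desk. Pick up the mallet from the rubber mat and drive the wooden wedge in, straight along its slot, with at least two separate light taps on its thick end, until it stops advancing and sits tight between the fence and the stand's foot. Do not pound it or touch the wedge or the stand with the fingers, lay the mallet back down flat on the mat, and leave everything else undisturbed.

Things in the scene. Friction and masses are not known exactly. Their poses are not given: they have to be found in the camera images.
- dock: Fixed white base plate 15 mm thick (x -65 to 210, y -75 to 75; tongue x -45 to 0 out to y -130), origin at desk height. Two cheeks (tops at 45) let the stand's foot slide only in x; a stiffly sprung back stop (top at 57), set anew each time, is 1 to 5 mm behind the foot. The wedge's slot lies at x -40 to 0; the wedge is driven along the dock's +y.
- fence (a point): Point on the inner face of the aluminium fence bar at mid length, on the plate (z 15). The bar is 80 mm long (dock y -40 to 40), 36 mm high, 20 thick, on the -x side of the slot, its face slanted 1:6 so that the slot narrows towards +y. The wedge slides between it and the stand's foot.
- wedge: Waxed wooden wedge in the slot on the 15 mm plate, keyed to the fence so that it only slides along it: 130 long, 36 high, 34 thick tapering to 12. Origin under the middle of its straight side (towards the stand); y points to the thin end. It starts 17 to 55 mm short of tight and slides at 4 to 8 N, then stiffens over its last 7 mm and stops; taps of 15 to 25 N leave it tight. Over 45 N is pounding.
- wedge_end (a point): Middle of the wedge's thick end face, 34 wide x 36 high, the face to tap (18 mm above the wedge's underside, 65 mm behind its origin). Axes as the wedge's: y points into the wedge, along the tapping direction.
- stand: Loose head-form stand, 0.4 kg: foot 150 (x) x 110 (y) x 30 mm on the dock's plate, a post, and a white dome up to 312 mm, of radius 63 mm about a point 20 mm to +x of the foot's centre. Origin under the foot's centre. The wedge presses on the foot's -x face.
- mallet: Loose mallet lying on the mat, 192 mm long, 0.28 kg. Origin under the middle of the head. Head: cylinder 36 mm in diameter, 80 long along y, a flat tapping face at each end, axis 18 mm above the underside. Handle to -x: 24 wide (y), 26 high, from x -18 to -140, then a butt 28 wide, 36 high, to x -174. Centre of mass near x -42.
- mallet_grip (a point): Good place to grip the mallet: on the handle's axis, 42 mm from the head's axis, 18 mm above the underside. Axes as the mallet's.
- mat: Fixed black rubber mat, 260 (x) x 190 (y) x 3 mm, where the mallet lies at the start and must lie at the end. Origin at the centre of its underside.
- gel_jar: Bystander: jar, 60 mm diameter, 65 mm high, near the dock. Origin under its centre.
- mug: Bystander: white mug, 80 mm diameter, 90 mm high, beside the dock. Origin under its centre.
- tape_roll: Bystander: roll of tape, 64 mm diameter, 20 mm high, lying on the desk beside the mat. Origin under its centre.
- marker: Bystander: marker pen, 120 mm long (its x), 13 mm thick, lying on the desk beside the mat. Origin under its middle.
- mouse: Bystander: computer mouse, 100 x 60 x 30 mm. Origin under its centre.

How it is judged:
On the way, in this order (a step that is already met when the one before it is completed fails the run):
1. the mallet is lifted off the mat (height (world z) of mallet above 0.03 m), for 0.1 s.
2. the mallet taps the wedge (contact force between mallet and wedge above 1.5 N).
3. the mallet comes off the wedge again (contact force between mallet and wedge below 0.05 N), for 0.1 s.
4. the mallet taps the wedge once more (contact force between mallet and wedge above 1.5 N).
At the end, for the whole second after the job is handed in: The wedge is still and by itself presses the stand's foot with more than 10 N; the stand is upright within 0.06 rad; the mallet lies flat (within 0.15 rad) and still, the middle of its head over the mat (contact force between wedge and stand above 10 N and linear speed of wedge below 0.005 m/s and linear speed of each of stand, mallet below 0.01 m/s and angle between stand's own z axis and vertical below 0.06 rad and angle between mallet's own z axis and vertical below 0.15 rad and z of mallet in the frame of mat below 0.012 m and x of mallet in the frame of mat between -0.13 and 0.13 m and y of mallet in the frame of mat between -0.095 and 0.095 m); the robot touches nothing.
It fails at once if the wedge is pounded: more than 45 N from the mallet (contact force between mallet and wedge above 45 N).
It fails at once if the robot itself touches the wedge or the stand (contact force between any of the fingers, the arm and wedge above 1 N or contact force between any of the fingers, the arm and stand above 1 N).
It fails at once if the mallet knocks the stand (contact force between mallet and stand above 2 N).
It fails at once if the stand is tipped (angle between stand's own z axis and vertical above 0.12 rad).
It fails at once if a bystander is moved more than 20 mm (distance of any of gel_jar, mug, tape_roll, marker, mouse from where it was at the start of the episode above 0.02 m).
It also fails if it takes over 58 s, if anything falls off the work surface, if the arm or the gripper's body presses on something with over 40 N, if the wrist force passes 120 N, or if a joint passes its speed limit or range.

## Working session

There is one attempt and no reset: what is moved stays moved. The work goes in short steps, Python scripts to look and compute and a tool call to move; the robot and the scene stay as the last step left them, time stands still between calls to the robot, and variables do not carry over. Pictures are saved under pics/ and viewed, and the job is handed in when it is done.

Besides the shell and the picture viewer there is one more tool, called as name(argument=value, ...), one argument or row to a line, values as JSON. carry_out: Moves the arm, as the interface text tells. Its arguments: {"type":"object","properties":{"motion":{"type":"array","items":{"type":"number"}},"squeeze":{"type":"number"}},"required":["motion"]}

```bash
ls; mkdir -p pics; python3 - <<'E'
from plant import robot, imaging, models
import cv2
s=robot.read_state(); print(s)
for c in ("scene","top","wrist"):
    print(c,imaging.camera_model(c))
    cv2.imwrite(f"pics/{c}0.png",imaging.read_camera(c))
E
```

```text
pics
{'t': 0.0, 'q': array([-1.38543346e+00,  1.31121460e-01,  1.48926917e+00, -1.37487376e-06,
        1.52297654e+00, -8.53821167e-02]), 'dq': array([-0.00059034,  0.00118532,  0.00095163, -0.00050902, -0.00151068,
       -0.00030384]), 'joint_torque': array([ 1.40788219e-03, -5.59843075e+01, -4.91759062e+01,  7.69759901e-02,
        3.53468454e-02, -1.39599260e-04]), 'tool_pos': array([ 0.16040453, -0.57761998,  0.23661667]), 'orientation': array([-0.28295312,  2.07856209, -2.07484771]), 'force': array([-0.67725621,  1.0952054 , -0.06479773]), 'wrist_torque': array([ 0.04085311, -0.0120586 , -0.01587622]), 'opening': 0.09311368392477373}
scene {'K': array([[399.19228476,   0.        , 279.35582605],
       [  0.        , 399.19228476, 214.12248707],
       [  0.        ,   0.        ,   1.        ]]), 'position': array([ 0.99798007, -0.66640875,  0.71267973]), 'orientation': array([-2.24388312, -0.65336269,  0.31614553])}
top {'K': array([[391.35920774,   0.        , 276.15357477],
       [  0.        , 391.35920774, 209.43582007],
       [  0.        ,   0.        ,   1.        ]]), 'position': array([ 0.36643085, -0.06709437,  1.05112443]), 'orientation': array([-2.1682734 ,  2.00949161, -0.25525873])}
wrist {'K': array([[325.1922621 ,   0.        , 284.73398577],
       [  0.        , 325.1922621 , 210.15601394],
       [  0.        ,   0.        ,   1.        ]]), 'position': array([ 0.23324699, -0.55668167,  0.3848412 ]), 'orientation': array([ 2.31684894, -1.76310605, -0.24739225])}
```

View pics/scene0.png

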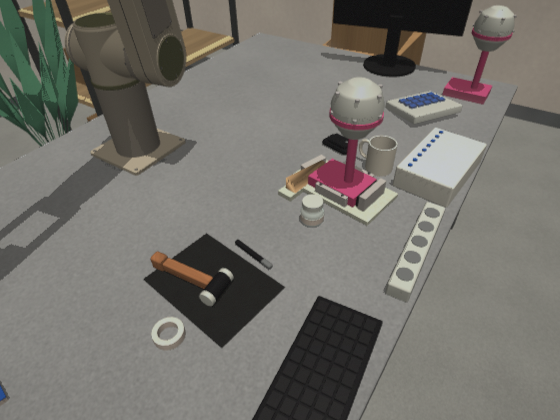

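View pics/top0.png

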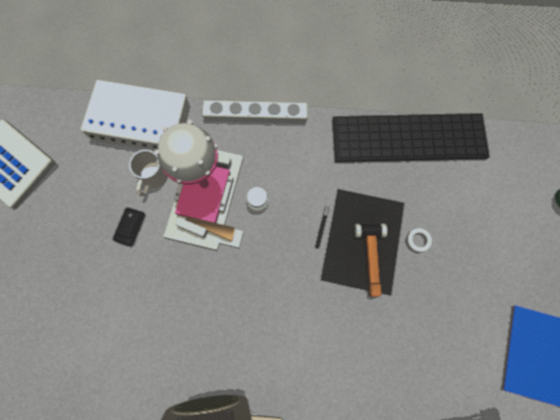

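View pics/wrist0.png

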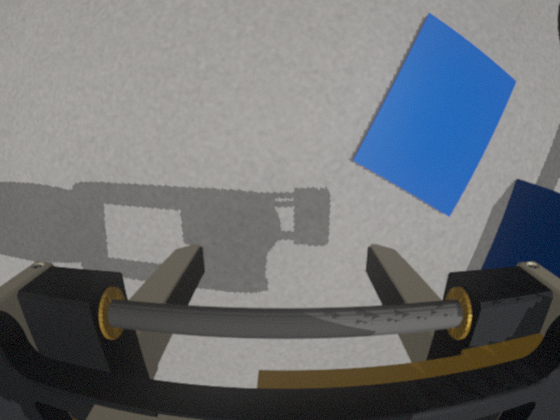

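```bash
cat > h.py <<'E'
from plant import robot, imaging, models
import cv2, numpy as np
from scipy.spatial.transform import Rotation as R
def cam(n):
    m=imaging.camera_model(n); return m["K"],np.array(m["position"]),R.from_rotvec(m["orientation"]).as_matrix()
def ray(c,px,fish=False):
    K,p,Rm=c; d=np.array([(px[0]-K[0,2])/K[0,0],(px[1]-K[1,2])/K[1,1]])
    if fish:
        r=np.hypot(*d); v=np.array([*(d/max(r,1e-9)*np.sin(r)),np.cos(r)])
    else: v=np.array([*d,1.])
    v=Rm@v; return p,v/np.linalg.norm(v)
def onz(c,px,z,fish=False):
    p,v=ray(c,px,fish); return p+v*(z-p[2])/v[2]
def proj(c,X,fish=False):
    K,p,Rm=c; v=Rm.T@(np.asarray(X)-p)
    if fish:
        th=np.arctan2(np.hypot(v[0],v[1]),v[2]); d=v[:2]/max(np.hypot(v[0],v[1]),1e-9)*th
    else: d=v[:2]/v[2]
    return np.array([K[0,0]*d[0]+K[0,2],K[1,1]*d[1]+K[1,2]])
def tri(rays):
    A=np.zeros((3,3));b=np.zeros(3)
    for p,v in rays:
        M=np.eye(3)-np.outer(v,v);A+=M;b+=M@p
    return np.linalg.solve(A,b)
E
python3 - <<'E'
from h import *
d={}
for c in ("scene","top"):
    im=imaging.read_camera(c); o=im.copy(); C=cam(c)
    for i,t in enumerate(("mallet","wedge","fence","stand","dock","mat","gel_jar","marker","mug")):
        r=models.outline_of(c,t)
        if not r: print(c,t,None);continue
        m=r[0]["pixels"]; d[c+"_"+t]=m
        print(c,t,round(r[0]["confidence"],2),np.round(r[0]["pixel"],1),m.sum(),len(r), np.round(onz(C,r[0]["pixel"],0.02),3))
        cs,_=cv2.findContours(m.astype(np.uint8),0,2); cv2.drawContours(o,cs,-1,tuple(int(x) for x in np.random.randint(60,255,3)),1)
    cv2.imwrite(f"pics/{c}1.png",o)
    if c=="top": cv2.imwrite("pics/topz.png",cv2.resize(im[110:260,100:290],None,fx=4,fy=4,interpolation=2)); cv2.imwrite("pics/topm.png",cv2.resize(im[180:310,310:450],None,fx=4,fy=4,interpolation=2))
    else: cv2.imwrite("pics/scenez.png",cv2.resize(im[140:235,260:410],None,fx=5,fy=5,interpolation=2))
np.savez("m.npz",**d); print(robot.read_state()["t"])
E
```

```text
scene mallet 0.76 [202.2 276.3] 1698 2 [ 0.541 -0.304  0.02 ]
scene wedge 0.92 [301.9 178.5] 460 1 [0.549 0.113 0.02 ]
scene fence 0.85 [326.7 193.7] 2231 1 [0.64 0.09 0.02]
scene stand 0.93 [353.8 125.9] 4522 1 [0.551 0.449 0.02 ]
scene dock 0.9 [325.6 195. ] 2138 1 [0.64  0.084 0.02 ]
scene mat 0.74 [302.1 180.7] 519 2 [0.555 0.104 0.02 ]
scene gel_jar 0.64 [311.6 213.3] 661 2 [0.644 0.001 0.02 ]
scene marker 0.49 [249.8 256.2] 281 1 [ 0.595 -0.201  0.02 ]
scene mug 0.98 [381.7 157.4] 1167 1 [0.7   0.326 0.02 ]
top mallet 0.97 [374.7 244.9] 1057 3 [ 0.547 -0.324  0.02 ]
top wedge 0.21 [212.8 227.1] 2703 1 [0.562 0.11  0.02 ]
top fence 0.6 [211.3 228. ] 2363 2 [0.559 0.114 0.02 ]
top stand 0.77 [192.6 169.2] 4812 1 [0.721 0.185 0.02 ]
top dock 0.86 [210.8 224.5] 2678 1 [0.569 0.117 0.02 ]
top mat 0.89 [357.1 241.4] 5719 1 [ 0.553 -0.277  0.02 ]
top gel_jar 0.67 [259.9 199.3] 461 2 [ 0.649 -0.009  0.02 ]
top marker 0.55 [321.6 228.8] 192 1 [ 0.58  -0.181  0.02 ]
top mug 0.72 [144.1 169.9] 1063 1 [0.709 0.319 0.02 ]
1.15
```

View pics/topz.png

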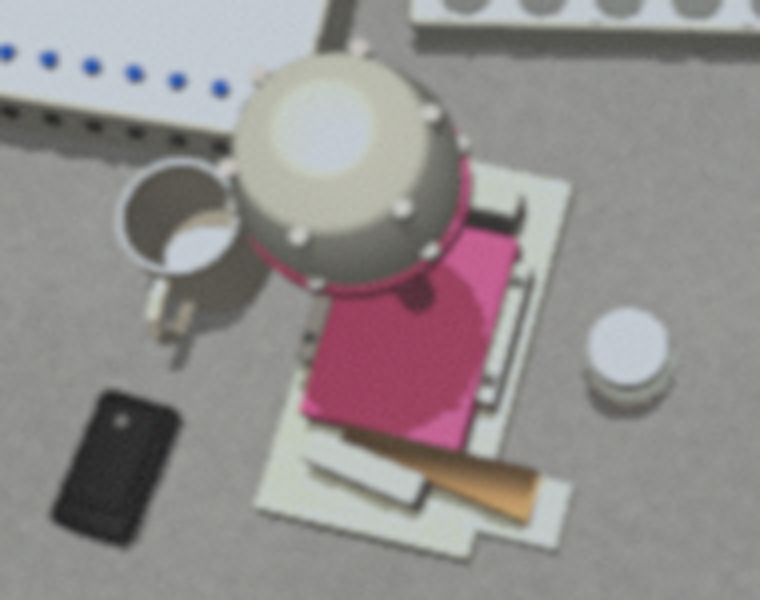

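View pics/scenez.png

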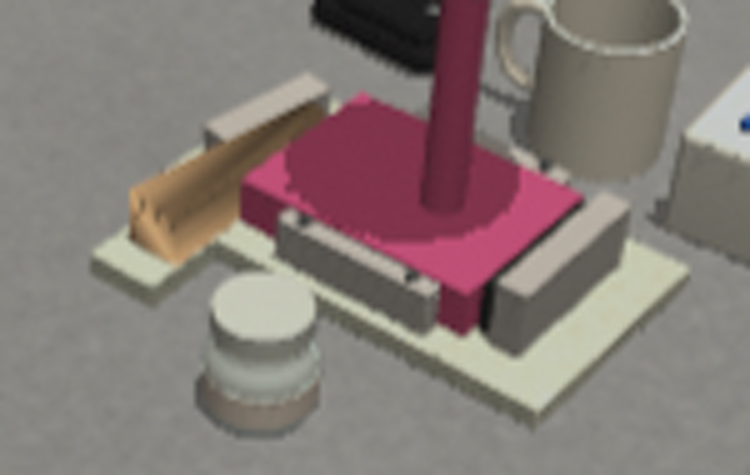

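View pics/topm.png

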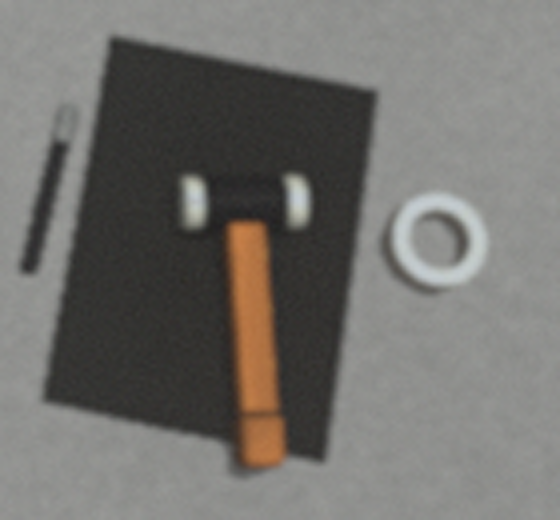

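```bash
cat > fit.py <<'E'
from h import *
from scipy.optimize import least_squares
T=cam("top");S=cam("scene")
zt=lambda a,b:np.array([a/4+100-.375,b/4+110-.375]); zs=lambda a,b:np.array([a/5+260-.4,b/5+140-.4])
zm=lambda a,b:np.array([a/4+310-.375,b/4+180-.375])
def fit(obs,x0,nx):
    def f(p):
        return np.concatenate([proj(C,[p[0]+np.cos(p[2])*X-np.sin(p[2])*Y,p[1]+np.sin(p[2])*X+np.cos(p[2])*Y,z])-px for C,px,X,Y,z in obs])
    r=least_squares(f,x0,loss="soft_l1"); print(np.round(r.x,4),"yaw deg",np.degrees(r.x[2]).round(2)); print(np.round(r.fun.reshape(-1,2),1).tolist()); return r.x
if __name__=="__main__":
    print("dock"); D=fit([(T,zt(255,508),-.065,.075,.015),(T,zt(570,183),.21,-.075,.015),(T,zt(558,548),-.045,-.130,.015),(T,zt(572,485),0,-.13,.015),(T,zt(470,556),-.065,-.075,.015),
     (S,zs(92,255),-.045,-.13,.015),(S,zs(155,290),0,-.13,.015),(S,zs(535,412),.21,-.075,.015),(S,zs(688,270),.21,.075,.015)],[.6,.1,0],3)
    print("mallet"); M=fit([(T,zm(180,202),0,.04,.021),(T,zm(310,201),0,-.04,.021),(T,zm(263,466),-.174,0,.021),(T,zm(247,222),-.018,0,.034)],[.55,-.3,0],3)
    c,s=np.cos(D[2]),np.sin(D[2])
    for n,a in (("straight",(540,472)),("fence",(527,523))):
        X=onz(T,zt(*a),.051)-[D[0],D[1],0]; print("wedge top corner in dock",n,np.round([c*X[0]+s*X[1],-s*X[0]+c*X[1]],4))
    for n,a in (("fence t",(132,188)),("straight t",(183,213)),):
        X=onz(S,zs(*a),.051)-[D[0],D[1],0]; print("scene",n,np.round([c*X[0]+s*X[1],-s*X[0]+c*X[1]],4))
    for n,a in (("straight b",(178,263)),("fence b",(134,235))):
        X=onz(S,zs(*a),.015)-[D[0],D[1],0]; print("scene",n,np.round([c*X[0]+s*X[1],-s*X[0]+c*X[1]],4))
    for n,px in (("gel",(256.5,197)),):
        X=onz(T,px,.065)-[D[0],D[1],0]; print(n,np.round([c*X[0]+s*X[1],-s*X[0]+c*X[1]],4))
    s=robot.read_state(); Rm=R.from_rotvec(s["orientation"]).as_matrix(); print(Rm.round(3)); C=cam("wrist"); print((Rm.T@(C[1]-s["tool_pos"])).round(3))
E
python3 fit.py
```

```text
dock
[ 0.5802  0.1574 -0.1563] yaw deg -8.95
[[-0.5, -0.2], [0.7, -0.4], [-0.2, 0.1], [0.5, -0.4], [-0.1, 0.6], [-0.8, 0.0], [-1.0, -0.1], [0.7, -0.1], [0.6, -0.8]]
mallet
[ 0.5869 -0.3111  0.0922] yaw deg 5.28
[[0.7, -0.1], [-2.1, -0.3], [-0.1, 0.0], [0.5, 0.4]]
wedge top corner in dock straight [-0.0038 -0.1109]
wedge top corner in dock fence [-0.0382 -0.1113]
scene fence t [-0.0353 -0.1038]
scene straight t [-0.     -0.1027]
scene straight b [-0.003 -0.103]
scene fence b [-0.0375 -0.1003]
gel [ 0.086  -0.1478]
[[-0.964 -0.     0.268]
 [-0.268  0.    -0.964]
 [-0.    -1.    -0.   ]]
[-0.076 -0.148 -0.001]
```

carry_out(
  motion=[-0.045,0,-0.018,0,0,0,1,-0.045,0,-0.018,0,0,0,1,-0.045,0,-0.018,0,0,0,1,-0.045,0,-0.018,0,0,0,1,-0.045,0,-0.018,0,0,0,1],
)

```text
t: 1.65
tool_pos: [0.3539, -0.4312, 0.2372]
orientation: [-0.273, 2.082, -2.086]
force: [0.4, 0.3, -0.0]
opening: 0.0929
```

carry_out(
  motion=[-0.045,0,-0.018,0,0,0,1,-0.045,0,-0.018,0,0,0,1,-0.045,0,-0.018,0,0,0,1,0,0,0,0,5,0,1,0,0,0,0,5,0,1],
)

```text
t: 2.15
tool_pos: [0.4793, -0.3351, 0.2376]
orientation: [-0.095, 2.173, -2.177]
force: [-0.9, 0.1, 0.2]
opening: 0.0928
```

```bash
cat > wl.py <<'E'
from h import *
import sys
def look(tag):
    s=robot.read_state(); C=cam("wrist"); im=imaging.read_camera("wrist"); cv2.imwrite(f"pics/{tag}.png",im)
    Rm=R.from_rotvec(s["orientation"]).as_matrix()
    print("t",round(s["t"],2),s["tool_pos"].round(4),"yaw",np.degrees(np.arctan2(-Rm[1,0],-Rm[0,0])).round(2),"ydown",Rm[:,1].round(4),"F",s["force"].round(2),"open",round(s["opening"],4))
    return s,C,im
if __name__=="__main__": look(sys.argv[1])
E
python3 - <<'E'
from wl import *
s,C,im=look("w1")
import pickle;pickle.dump(C,open("w1.pkl","wb"))
r=models.outline_of("wrist","mallet")
for k in r[:2]:print(k["confidence"],k["pixel"])
E
```

```text
t 2.15 [ 0.4793 -0.3351  0.2376] yaw 5.1 ydown [ 0.0019 -0.0021 -1.    ] F [-0.89  0.07  0.25] open 0.0928
0.87 [268.0, 123.8]
```

View pics/w1.png

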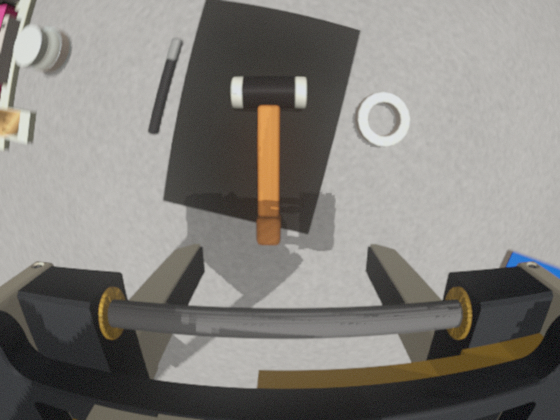

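```bash
python3 - <<'E'
from h import *
import pickle; C=pickle.load(open("w1.pkl","rb"))
for n,p,z in (("L",(231.5,92.5),.021),("R",(306.5,92.5),.021),("hstart",(269,107),.034),("butt bottom end",(268.5,242),.035),("handle",(268.5,160),.034)):
    print(n,onz(C,p,z,True).round(4))
a=onz(C,(231.5,92.5),.021,True);b=onz(C,(306.5,92.5),.021,True);print(np.linalg.norm(a-b),((a+b)/2).round(4), np.degrees(np.arctan2(-(a-b)[0],(a-b)[1])))
# two view height: head centre
T=cam("top"); print("tri", tri([ray(C,(269,92.5),True),ray(T,(310+245/4-.4,180+201/4-.4))]).round(4))
S=cam("scene"); print("tri butt", tri([ray(C,(268.5,242),True),ray(T,(310+263/4-.4,180+466/4-.4))]).round(4))
E
```

```text
L [ 0.5818 -0.2664  0.021 ]
R [ 0.5881 -0.3493  0.021 ]
hstart [ 0.5676 -0.3101  0.034 ]
butt bottom end [ 0.4157 -0.3214  0.035 ]
handle [ 0.5101 -0.3143  0.034 ]
0.08316220406687441 [ 0.5849 -0.3078  0.021 ] 4.374301003781793
tri [ 0.5831 -0.3089  0.0379]
tri butt [ 0.4141 -0.3228  0.0333]
```

carry_out(
  motion=[-0.018,0.03,-0.005,0,0.7,0,1,-0.018,0.03,-0.005,0,0,0,1,-0.018,0.03,-0.005,0,0,0,1,-0.013,0.03,-0.003,0,0,0,1,0,0,0,0,0,0,1],
)

```text
t: 2.75
tool_pos: [0.5459, -0.3157, 0.1169]
orientation: [-0.088, 2.167, -2.182]
force: [-1.2, 0.6, -0.5]
opening: 0.093
```

```bash
python3 wl.py w2
```

```text
t 2.75 [ 0.5459 -0.3157  0.1169] yaw 4.96 ydown [ 0.0058 -0.0066 -1.    ] F [-1.22  0.65 -0.5 ] open 0.093
```

View pics/w2.png

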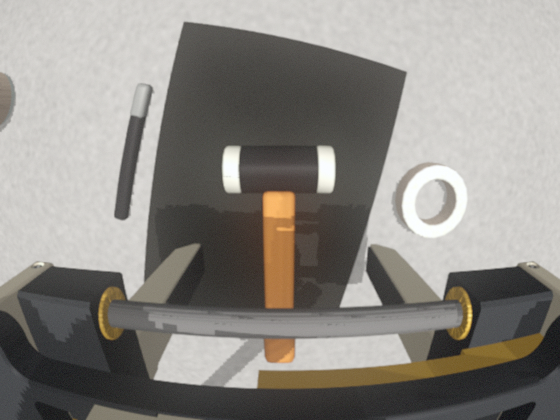

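carry_out(
  motion=[0,0.03,-0.005,0,0,0,1,0,0.03,0,0,0,0,1,0,0.02,0,0,0,0,1,0,0.01,0,0,0,0,1,0,0,0,0,0,0,1],
)

```text
t: 3.3
tool_pos: [0.5493, -0.3203, 0.0393]
orientation: [-0.076, 2.146, -2.188]
force: [-0.2, -0.7, -0.0]
opening: 0.093
```

```bash
cat > st.py <<'E'
from h import *
import sys
def st(target=None,yaw=None):
    s=robot.read_state(); Rm=R.from_rotvec(s["orientation"]).as_matrix()
    y=np.degrees(np.arctan2(-Rm[1,0],-Rm[0,0]))
    print("t",round(s["t"],2),s["tool_pos"].round(4),"yaw",y.round(2),"ydown",Rm[:,1].round(4),"F",s["force"].round(2),"open",round(s["opening"],4))
    if target is not None: 
        print("shift tool",(Rm.T@(np.array(target)-s["tool_pos"])).round(4))
        yw=np.radians(y if yaw is None else yaw); c,n=np.cos(yw),np.sin(yw)
        Rt=np.array([[-c,0,n],[-n,0,-c],[0,-1,0]]); print("turn deg",np.degrees(R.from_matrix(Rm.T@Rt).as_rotvec()).round(2))
    return s,Rm
if __name__=="__main__":
    a=[float(v) for v in sys.argv[1:]]; st(a[:3] if a else None,a[3] if len(a)>3 else None)
E
python3 st.py 0.546 -0.311 0.027 4.9
```

```text
t 3.3 [ 0.5493 -0.3203  0.0393] yaw 5.1 ydown [ 0.0193 -0.0181 -0.9996] F [-0.2  -0.69 -0.02] open 0.093
shift tool [ 0.0026  0.0121 -0.0098]
turn deg [-1.13  0.19 -1.01]
```

carry_out(
  motion=[0.0026,0,-0.01,-1.1,0.2,-1.0,1,0,0,0,0,0,0,1,0,0.006,0,0,0,0,1,0,0.006,0,0,0,0,1,0,0,0,0,0,0,1],
)

```text
t: 3.8
tool_pos: [0.5486, -0.3129, 0.0334]
orientation: [-0.086, 2.17, -2.18]
force: [-0.3, 0.4, -0.0]
opening: 0.0928
```

```bash
python3 st.py 0.546 -0.311 0.027 4.9; python3 wl.py w3
```

```text
t 3.8 [ 0.5486 -0.3129  0.0334] yaw 4.9 ydown [ 0.0063 -0.0044 -1.    ] F [-0.32  0.38 -0.05] open 0.0928
shift tool [ 0.0025  0.0064 -0.0021]
turn deg [-0.28 -0.01 -0.34]
t 3.8 [ 0.5486 -0.3129  0.0334] yaw 4.9 ydown [ 0.0063 -0.0044 -1.    ] F [-0.32  0.38 -0.05] open 0.0928
```

View pics/w3.png

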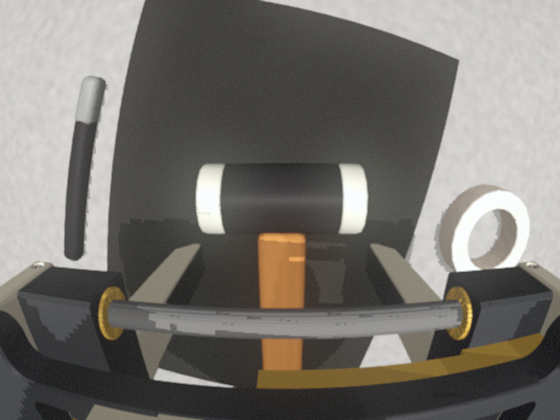

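carry_out(
  motion=[0.0025,0.006,-0.002,-0.3,0,-0.3,1,0,0.003,0,0,0,0,1,0,0,0,0,0,0,-1,0,0,0,0,0,0,-1,0,0,0,0,0,0,-1],
  squeeze=50,
)

```text
t: 4.35
tool_pos: [0.5456, -0.3108, 0.0234]
orientation: [-0.094, 2.179, -2.177]
force: [0.7, -0.1, -0.2]
opening: 0.0737
```

carry_out(
  motion=[0,0,0,0,0,0,-1,0,0,0,0,0,0,-1,0,0,0,0,0,0,-1,0,0,0,0,0,0,-1,0,0,0,0,0,0,-1],
)

```text
t: 4.85
tool_pos: [0.5459, -0.3111, 0.024]
orientation: [-0.093, 2.178, -2.177]
force: [-0.2, -0.2, 1.2]
opening: 0.0333
```

carry_out(
  motion=[0,0,0,0,0,0,-1,0,0,0,0,0,0,-1,0,0,0,0,0,0,-1,0,0,0,0,0,0,-1,0,0,0,0,0,0,-1],
)

```text
t: 5.35
tool_pos: [0.546, -0.3111, 0.0241]
orientation: [-0.093, 2.178, -2.177]
force: [-0.1, 0.5, -0.7]
opening: 0.0238
```

carry_out(
  motion=[0,-0.02,0,0,0,0,-1,0,-0.03,0,0,0,0,-1,0,-0.03,0,0,0,0,-1,0,-0.03,0,0,0,0,-1,0,0,0,0,0,0,-1],
)

```text
t: 5.85
tool_pos: [0.5427, -0.3089, 0.1323]
orientation: [-0.102, 2.189, -2.174]
force: [1.1, -1.1, -1.9]
opening: 0.0238
```

```bash
python3 st.py; python3 wl.py w4
```

```text
t 5.85 [ 0.5427 -0.3089  0.1323] yaw 4.9 ydown [-0.0081  0.0065 -0.9999] F [ 1.06 -1.09 -1.92] open 0.0238
t 5.85 [ 0.5427 -0.3089  0.1323] yaw 4.9 ydown [-0.0081  0.0065 -0.9999] F [ 1.06 -1.09 -1.92] open 0.0238
```

View pics/w4.png

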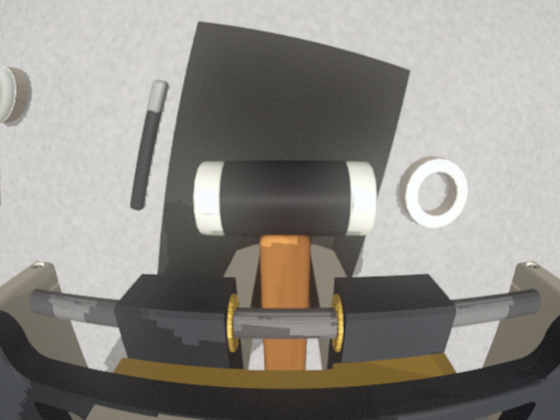

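carry_out(
  motion=[0.0035,0,-0.03,0.5,0,0.4,-1,0.0035,0,-0.04,0,0,0,-1,0.0035,0,-0.04,0,0,0,-1,0.0035,0,-0.04,0,0,0,-1,0.0035,0,-0.04,0,0,0,-1],
)

```text
t: 6.4
tool_pos: [0.501, -0.1171, 0.1177]
orientation: [-0.103, 2.195, -2.183]
force: [0.7, 0.5, -3.0]
opening: 0.0238
```

carry_out(
  motion=[0.0035,0,-0.04,0,0,0,-1,0.0035,0,-0.04,0,0,0,-1,0,0,-0.02,0,5,0,-1,0,0,0,0,5,0,-1,0,0,0,0,4,0,-1],
)

```text
t: 6.9
tool_pos: [0.4752, -0.0071, 0.1052]
orientation: [-0.14, -2.124, 2.11]
force: [-0.0, 0.4, -2.8]
opening: 0.0238
```

```bash
python3 st.py 0.494 -0.008 0.13 -8.95; python3 - <<'E'
from wl import *
import pickle
s,C,im=look("w5"); pickle.dump(C,open("w5.pkl","wb"))
E
```

```text
t 6.9 [ 0.4752 -0.0071  0.1052] yaw -9.63 ydown [-0.0352  0.0097 -0.9993] F [-0.04  0.44 -2.84] open 0.0238
shift tool [-0.0178 -0.0255 -0.0024]
turn deg [ 0.22 -0.69  2.08]
t 6.9 [ 0.4752 -0.0071  0.1052] yaw -9.63 ydown [-0.0352  0.0097 -0.9993] F [-0.04  0.44 -2.84] open 0.0238
```

View pics/w5.png

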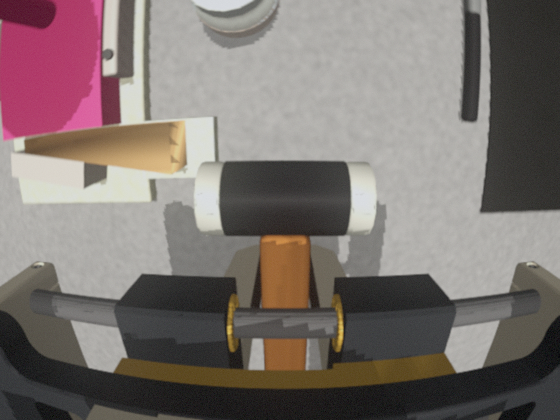

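```bash
python3 - <<'E'
from h import *
import pickle; C=pickle.load(open("w5.pkl","rb"))
D=np.array([.5802,.1574,-.1563]);c,s=np.cos(D[2]),np.sin(D[2])
def dk(X): X=X-[D[0],D[1],0]; return np.round([c*X[0]+s*X[1],-s*X[0]+c*X[1],X[2]],4)
for n,p,z in (("wedge str top",(184,121),.051),("wedge fence top",(185,172),.051),("tongue 0,-130",(215,117),.015),("tongue -45,-130",(214,177),.015),("plate -65,-75",(151,201),.015),("notch -45,-75",(151,181),.015),("fence top corner -60?,-40",(84,188),.051),("fence inner top",(106,167),.051),("foot corner 0,-55",(103,138),.045)):
    X=onz(C,p,z,True); print(n,X.round(4),dk(X))
T=cam("top")
print("tri str",dk(tri([ray(C,(184,121),True),ray(T,(540/4+99.6,472/4+109.6))])),"fence",dk(tri([ray(C,(185,172),True),ray(T,(527/4+99.6,523/4+109.6))])))
E
```

```text
wedge str top [0.5596 0.0434 0.051 ] [-0.0026 -0.1158  0.051 ]
wedge fence top [0.5274 0.0501 0.051 ] [-0.0354 -0.1142  0.051 ]
tongue 0,-130 [0.5582 0.0311 0.015 ] [-0.0021 -0.1282  0.015 ]
tongue -45,-130 [0.5144 0.0412 0.015 ] [-0.0469 -0.125   0.015 ]
plate -65,-75 [0.5053 0.0975 0.015 ] [-0.0647 -0.0708  0.015 ]
notch -45,-75 [0.5211 0.0928 0.015 ] [-0.0483 -0.073   0.015 ]
fence top corner -60?,-40 [0.5323 0.132  0.051 ] [-0.0434 -0.0326  0.051 ]
fence inner top [0.5428 0.1077 0.051 ] [-0.0292 -0.0549  0.051 ]
foot corner 0,-55 [0.5631 0.1082 0.045 ] [-0.0092 -0.0512  0.045 ]
tri str [-0.0021 -0.1097  0.0357] fence [-0.037  -0.1103  0.041 ]
```

```bash
python3 - <<'E'
import cv2
im=cv2.imread("pics/w5.png"); cv2.imwrite("pics/w5z.png",cv2.resize(im[90:240,0:230],None,fx=3.4,fy=3.4,interpolation=2))
E
```

```text
(no output)
```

View pics/w5z.png

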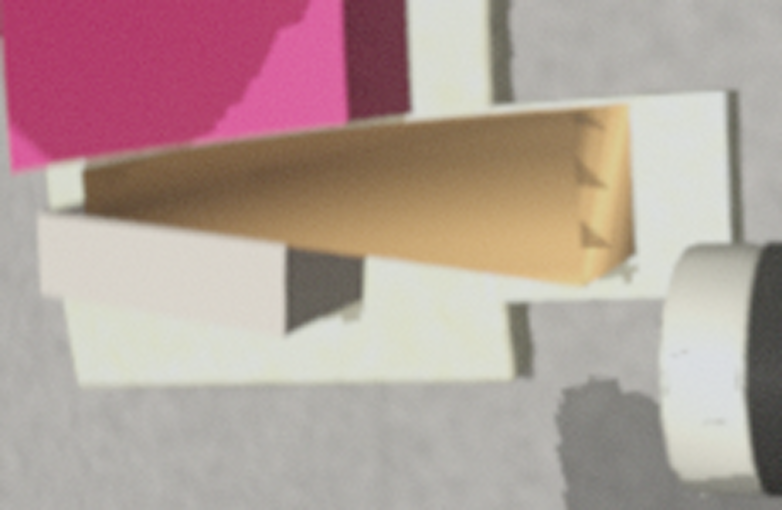

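carry_out(
  motion=[-0.015,0,-0.001,0.2,-0.7,2.1,-1,0,0.01,0,0,0,0,-1,0,0.02,0,0,0,0,-1,0,0.015,0,0,0,0,-1,0,0,0,0,0,0,-1],
)

```text
t: 7.45
tool_pos: [0.4829, -0.0082, 0.0486]
orientation: [-0.151, -2.135, 2.133]
force: [-1.6, -0.4, -3.5]
opening: 0.0234
```

```bash
python3 st.py 0.4904 -0.0015 0.040 -8.95;python3 - <<'E'
from h import *
import pickle; C=pickle.load(open("w5.pkl","rb"))
D=np.array([.5802,.1574,-.1563]);c,s=np.cos(D[2]),np.sin(D[2])
def dk(X): X=X-[D[0],D[1],0]; return np.round([c*X[0]+s*X[1],-s*X[0]+c*X[1],X[2]],4)
for p,z in (((169,122),.051),((172,174),.051),((184.7,121),.015),((186.7,164),.015)):
    X=onz(C,p,z,True); print(X.round(4),dk(X))
E
```

```text
t 7.45 [ 0.4829 -0.0082  0.0486] yaw -8.89 ydown [-0.0142  0.0022 -0.9999] F [-1.63 -0.43 -3.51] open 0.0234
shift tool [-0.0065  0.0085 -0.0078]
turn deg [-0.    0.06  0.82]
[0.5613 0.0535 0.051 ] [-0.0025 -0.1056  0.051 ]
[0.5279 0.0593 0.051 ] [-0.0364 -0.105   0.051 ]
[0.5603 0.0544 0.015 ] [-0.0036 -0.1048  0.015 ]
[0.5282 0.0601 0.015 ] [-0.0362 -0.1042  0.015 ]
```

carry_out(
  motion=[-0.0065,0.004,-0.007,0,0,0.8,-1,0,0.003,0,0,0,0,-1,0,0,0,0,0,0,-1,0,0,0,0,0,0,-1,0,0,0,0,0,0,-1],
)

```text
t: 7.95
tool_pos: [0.49, -0.0019, 0.0404]
orientation: [-0.164, -2.14, 2.14]
force: [-0.0, -0.1, -2.9]
opening: 0.0237
```

```bash
python3 st.py 0.4904 -0.0015 0.040 -8.95; python3 - <<'E'
from wl import *
s,C,im=look("w6"); cv2.imwrite("pics/s6.png",cv2.resize(imaging.read_camera("scene")[130:250,220:410],None,fx=4,fy=4,interpolation=2))
E
```

```text
t 7.95 [ 0.49   -0.0019  0.0404] yaw -8.85 ydown [-1.8e-03  3.0e-04 -1.0e+00] F [-0.02 -0.08 -2.85] open 0.0237
shift tool [-0.0003  0.0004 -0.0005]
turn deg [0.  0.1 0.1]
t 7.95 [ 0.49   -0.0019  0.0404] yaw -8.85 ydown [-1.8e-03  3.0e-04 -1.0e+00] F [-0.02 -0.08 -2.85] open 0.0237
```

View pics/w6.png

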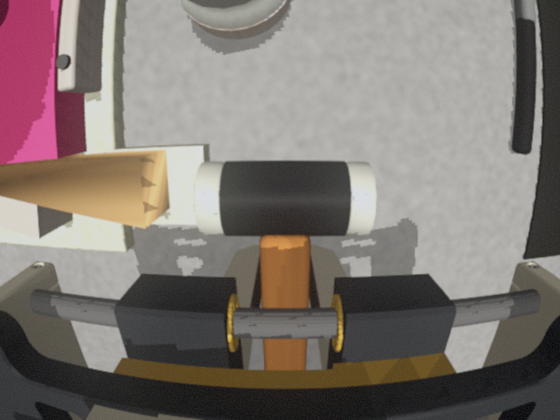

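View pics/s6.png

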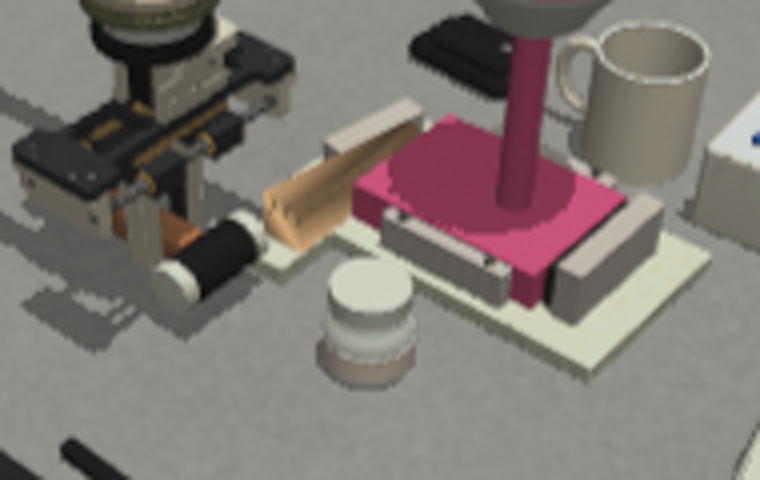

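carry_out(
  motion=[0,0,-0.008,0,0,0,-1,0,0,-0.008,0,0,0,-1,0,0,-0.005,0,0,0,-1,0,0,-0.003,0,0,0,-1,0,0,-0.003,0,0,0,-1],
)

```text
t: 8.55
tool_pos: [0.4955, 0.0264, 0.0415]
orientation: [-0.167, -2.14, 2.142]
force: [1.3, -5.2, -3.4]
opening: 0.0238
```

```bash
cat > dkst.py <<'E'
from h import *
D=np.array([.5802,.1574,-.1563]);c,s=np.cos(D[2]),np.sin(D[2])
S=robot.read_state();Rm=R.from_rotvec(S["orientation"]).as_matrix()
H=S["tool_pos"]+Rm@[-.039,.003,-.040]; X=H-[D[0],D[1],0]
F=S["force"]
print("t",S["t"].round(2),"face in dock",np.round([c*X[0]+s*X[1],-s*X[0]+c*X[1],X[2]],4),"Fdock",np.round([c*F[0]+s*F[1],-s*F[0]+c*F[1],F[2]],2),"yaw",np.degrees(np.arctan2(-Rm[1,0],-Rm[0,0])).round(2),"ydown",Rm[:,1].round(4),"z",S["tool_pos"][2].round(4),"wt",S["wrist_torque"].round(2))
yw=np.radians(-8.95);a,b=np.cos(yw),np.sin(yw)
Rt=np.array([[-a,0,b],[-b,0,-a],[0,-1,0]]);print("turn",np.degrees(R.from_matrix(Rm.T@Rt).as_rotvec()).round(2))
E
python3 dkst.py
```

```text
Traceback (most recent call last):
  File "dkst.py", line 6, in <module>
    print("t",S["t"].round(2),"face in dock",np.round([c*X[0]+s*X[1],-s*X[0]+c*X[1],X[2]],4),"Fdock",np.round([c*F[0]+s*F[1],-s*F[0]+c*F[1],F[2]],2),"yaw",np.degrees(np.arctan2(-Rm[1,0],-Rm[0,0])).round(2),"ydown",Rm[:,1].round(4),"z",S["tool_pos"][2].round(4),"wt",S["wrist_torque"].round(2))
              ^^^^^^^^^^^^
AttributeError: 'float' object has no attribute 'round'
```

```bash
sed -i 's/S\["t"\].round(2)/round(S["t"],2)/' dkst.py; python3 dkst.py
```

```text
t 8.55 face in dock [-0.0244 -0.1025  0.0385] Fdock [ 2.06 -4.9  -3.37] yaw -8.87 ydown [ 4.e-04 -8.e-04 -1.e+00] z 0.0415 wt [-0.79 -0.13 -0.27]
turn [-0.04  0.08 -0.03]
```

carry_out(
  motion=[0,0,-0.003,0,0,0,-1,0,0,-0.003,0,0,0,-1,0,0,-0.003,0,0,0,-1,0,0,-0.003,0,0,0,-1,0,0,-0.003,0,0,0,-1],
)

```text
t: 9.05
tool_pos: [0.4989, 0.0398, 0.0418]
orientation: [-0.17, -2.136, 2.146]
force: [0.3, -5.4, -3.4]
opening: 0.0238
```

```bash
python3 dkst.py
```

```text
t 9.05 face in dock [-0.023  -0.0888  0.0387] Fdock [ 1.18 -5.25 -3.43] yaw -8.96 ydown [ 0.0021 -0.0047 -1.    ] z 0.0418 wt [-0.95 -0.14 -0.25]
turn [-0.25 -0.01 -0.16]
```

carry_out(
  motion=[0,0,0.005,0,0,0,-1,0.001,0,0.005,-0.25,0,-0.15,-1,0,0.001,0,0,0,0,-1,0,0,0,0,0,0,-1,0,0,0,0,0,0,-1],
)

```text
t: 9.55
tool_pos: [0.4954, 0.0305, 0.0403]
orientation: [-0.166, -2.142, 2.136]
force: [-0.2, -0.6, -2.5]
opening: 0.0237
```

```bash
python3 dkst.py;python3 wl.py w7
```

```text
t 9.55 face in dock [-0.025  -0.0985  0.0374] Fdock [-0.14 -0.61 -2.48] yaw -8.95 ydown [-0.0014  0.0029 -1.    ] z 0.0403 wt [-0.03  0.04 -0.03]
turn [ 0.15 -0.    0.11]
t 9.55 [0.4954 0.0305 0.0403] yaw -8.95 ydown [-0.0014  0.0029 -1.    ] F [-0.24 -0.58 -2.48] open 0.0237
```

View pics/w7.png

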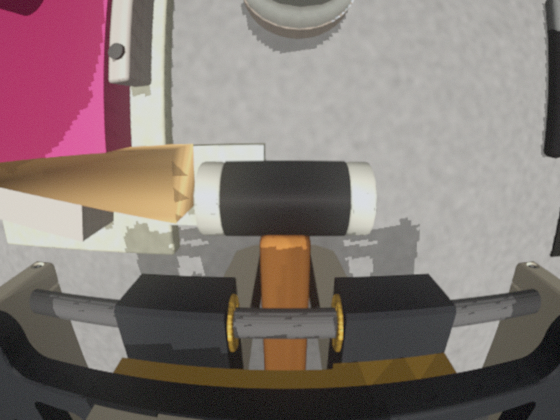

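carry_out(
  motion=[0,0,-0.004,0,0,0,-1,0,0,-0.004,0,0,0,-1,0,0,-0.003,0,0,0,-1,0,0,-0.003,0,0,0,-1,0,0,-0.003,0,0,0,-1],
)

```text
t: 10.1
tool_pos: [0.4986, 0.0468, 0.0405]
orientation: [-0.167, -2.139, 2.14]
force: [0.2, -8.1, -3.4]
opening: 0.0238
```

```bash
python3 dkst.py
```

```text
t 10.1 face in dock [-0.0243 -0.082   0.0374] Fdock [ 1.45 -8.01 -3.37] yaw -8.99 ydown [-8.e-04 -8.e-04 -1.e+00] z 0.0405 wt [-1.27 -0.01 -0.36]
turn [-0.05 -0.04  0.04]
```

carry_out(
  motion=[0,0,-0.003,0,0,0,-1,0,0,-0.003,0,0,0,-1,0,0,-0.003,0,0,0,-1,0,0,-0.003,0,0,0,-1,0,0,-0.003,0,0,0,-1],
)

```text
t: 10.6
tool_pos: [0.5008, 0.0547, 0.0407]
orientation: [-0.169, -2.121, 2.154]
force: [-5.2, -15.4, 1.6]
opening: 0.0233
```

```bash
python3 dkst.py
```

```text
t 10.6 face in dock [-0.0233 -0.074   0.0371] Fdock [ -2.77 -15.99   1.65] yaw -9.11 ydown [-0.0028 -0.0153 -0.9999] z 0.0407 wt [-2.47  0.63 -0.61]
turn [-0.89 -0.16  0.02]
```

carry_out(
  motion=[0,0,0.005,-0.9,-0.1,0,-1,0.001,0,0.005,0,0,0,-1,0,0,0,0,0,0,-1,0,0,0,0,0,0,-1,0,0,0,0,0,0,-1],
)

```text
t: 11.1
tool_pos: [0.4982, 0.0453, 0.0408]
orientation: [-0.168, -2.141, 2.138]
force: [-0.5, -0.9, -2.4]
opening: 0.0236
```

```bash
python3 dkst.py; python3 - <<'E'
from wl import *
s,C,im=look("w8"); cv2.imwrite("pics/s8.png",cv2.resize(imaging.read_camera("scene")[60:250,220:410],None,fx=3,fy=3,interpolation=2))
E
```

```text
t 11.1 face in dock [-0.0245 -0.0835  0.0379] Fdock [-0.34 -0.99 -2.35] yaw -9.0 ydown [-1.0e-04  1.4e-03 -1.0e+00] z 0.0408 wt [ 0.07 -0.01 -0.02]
turn [ 0.08 -0.05  0.02]
t 11.1 [0.4982 0.0453 0.0408] yaw -9.0 ydown [-1.0e-04  1.4e-03 -1.0e+00] F [-0.49 -0.93 -2.35] open 0.0236
```

View pics/w8.png

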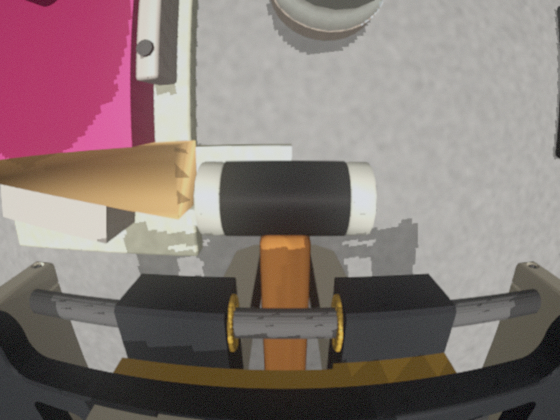

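View pics/s8.png

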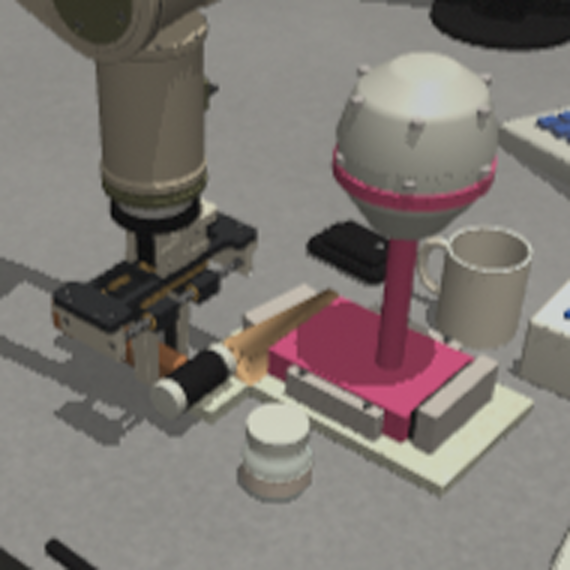

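carry_out(
  motion=[0,0,-0.004,0,0,0,-1,0,0,-0.003,0,0,0,-1,0,0,-0.003,0,0,0,-1,0,0,-0.003,0,0,0,-1,0,0,-0.003,0,0,0,-1],
)

```text
t: 11.7
tool_pos: [0.4993, 0.0557, 0.0409]
orientation: [-0.165, -2.125, 2.149]
force: [-5.1, -19.6, 3.6]
opening: 0.0238
```

```bash
python3 dkst.py
```

```text
t 11.7 face in dock [-0.025  -0.0731  0.0373] Fdock [ -2.04 -20.13   3.63] yaw -9.07 ydown [-0.0047 -0.011  -0.9999] z 0.0409 wt [-3.03  0.7  -0.76]
turn [-0.66 -0.12  0.17]
```

carry_out(
  motion=[0,0,-0.003,0,0,0,-1,0,0,-0.003,0,0,0,-1,0,0,-0.003,0,0,0,-1,0,0,-0.003,0,0,0,-1,0,0,-0.003,0,0,0,-1],
)

```text
t: 12.2
tool_pos: [0.4994, 0.0558, 0.0416]
orientation: [-0.165, -2.09, 2.171]
force: [-5.5, -17.3, 3.5]
opening: 0.0233
```

```bash
python3 dkst.py
```

```text
t 12.2 face in dock [-0.0247 -0.0734  0.0368] Fdock [ -2.73 -17.98   3.52] yaw -9.42 ydown [-0.013  -0.0371 -0.9992] z 0.0416 wt [-2.55  0.6  -0.7 ]
turn [-2.22 -0.47  0.4 ]
```

carry_out(
  motion=[0,0,0.005,-2.2,-0.5,0.4,-1,0,0,0.005,0,0,0,-1,0,0,0,0,0,0,-1,0,0,0,0,0,0,-1,0,0,0,0,0,0,-1],
)

```text
t: 12.7
tool_pos: [0.4979, 0.0458, 0.042]
orientation: [-0.168, -2.138, 2.142]
force: [0.2, -0.1, -2.3]
opening: 0.0236
```

```bash
python3 dkst.py; python3 - <<'E'
from wl import *
s,C,im=look("w9")
import pickle;pickle.dump(C,open("w9.pkl","wb"))
E
```

```text
t 12.7 face in dock [-0.0249 -0.083   0.0389] Fdock [ 0.26 -0.06 -2.34] yaw -8.98 ydown [-3.0e-04 -1.7e-03 -1.0e+00] z 0.042 wt [ 0.05 -0.01  0.02]
turn [-0.1  -0.03  0.  ]
t 12.7 [0.4979 0.0458 0.042 ] yaw -8.98 ydown [-3.0e-04 -1.7e-03 -1.0e+00] F [ 0.25 -0.1  -2.34] open 0.0236
```

View pics/w9.png

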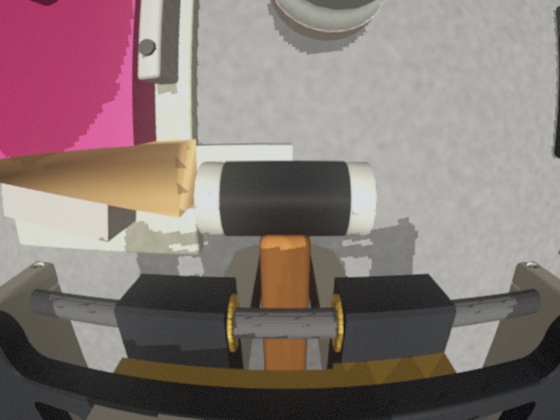

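carry_out(
  motion=[0,0.001,-0.004,0,0,0,-1,0,0,-0.003,0,0,0,-1,0,0,-0.003,0,0,0,-1,0,0,-0.003,0,0,0,-1,0,0,-0.0035,0,0,0,-1],
)

```text
t: 13.25
tool_pos: [0.4988, 0.0563, 0.0408]
orientation: [-0.164, -2.12, 2.155]
force: [-6.8, -22.9, 4.5]
opening: 0.0236
```

```bash
python3 dkst.py
```

```text
t 13.25 face in dock [-0.0256 -0.0726  0.0369] Fdock [ -3.2  -23.67   4.51] yaw -9.02 ydown [-0.0059 -0.0161 -0.9999] z 0.0408 wt [-3.52  0.85 -0.94]
turn [-0.97 -0.07  0.19]
```

carry_out(
  motion=[0,0,0.006,-0.7,0,0,-1,0,0,0.006,0,0,0,-1,0,0,0.006,0,0,0,-1,0,0,0.006,0,0,0,-1,0,0,0.006,0,0,0,-1],
)

```text
t: 13.75
tool_pos: [0.494, 0.0258, 0.041]
orientation: [-0.164, -2.133, 2.143]
force: [-0.0, -0.3, -3.6]
opening: 0.0233
```

```bash
python3 dkst.py;python3 st.py 0.555 -0.309 0.10 4.9; python3 - <<'E'
from wl import *
cv2.imwrite("pics/s10.png",cv2.resize(imaging.read_camera("scene")[120:240,220:410],None,fx=4,fy=4,interpolation=2))
cv2.imwrite("pics/t10.png",cv2.resize(imaging.read_camera("top")[110:260,100:290],None,fx=4,fy=4,interpolation=2))
E
```

```text
t 13.75 face in dock [-0.0256 -0.1034  0.0377] Fdock [ 0.01 -0.34 -3.63] yaw -8.96 ydown [-0.004  -0.0045 -1.    ] z 0.041 wt [ 0.07 -0.04  0.01]
turn [-0.29 -0.01  0.19]
t 13.75 [0.494  0.0258 0.041 ] yaw -8.96 ydown [-0.004  -0.0045 -1.    ] F [-0.04 -0.34 -3.63] open 0.0233
shift tool [-0.1122 -0.0577  0.3215]
turn deg [ -0.27 -13.86   0.22]
```

View pics/s10.png

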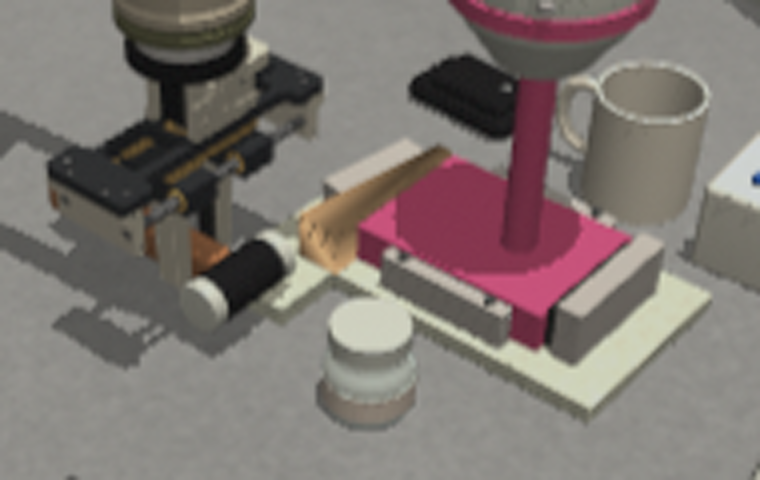

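carry_out(
  motion=[0,-0.03,0.01,-0.3,0,0.2,-1,0,-0.03,0.02,0,0,0,-1,0,0,0.04,0,-4,0,-1,-0.01,0,0.045,0,-5,0,-1,-0.01,0,0.045,0,-5,0,-1],
)

```text
t: 14.35
tool_pos: [0.4987, -0.1334, 0.103]
orientation: [-0.111, 2.171, -2.167]
force: [0.7, -0.0, -1.4]
opening: 0.0238
```

```bash
python3 st.py 0.546 -0.311 0.08 4.9
```

```text
t 14.35 [ 0.4987 -0.1334  0.103 ] yaw 5.84 ydown [-1.0e-04  1.6e-03 -1.0e+00] F [ 0.67 -0.03 -1.42] open 0.0238
shift tool [-0.029   0.0227  0.1815]
turn deg [ 0.09  0.94 -0.  ]
```

carry_out(
  motion=[-0.007,0,0.045,0,0.9,0,-1,-0.007,0,0.045,0,0,0,-1,-0.007,0,0.045,0,0,0,-1,-0.005,0,0.03,0,0,0,-1,0,0,0,0,0,0,-1],
)

```text
t: 14.85
tool_pos: [0.5415, -0.3074, 0.1035]
orientation: [-0.089, 2.175, -2.177]
force: [-0.5, 0.5, -2.4]
opening: 0.0235
```

```bash
python3 st.py 0.546 -0.311 0.04 4.9
```

```text
t 14.85 [ 0.5415 -0.3074  0.1035] yaw 4.87 ydown [ 3.6e-03 -8.0e-04 -1.0e+00] F [-0.49  0.46 -2.41] open 0.0235
shift tool [-0.004   0.0636  0.0039]
turn deg [-0.06 -0.03 -0.2 ]
```

carry_out(
  motion=[-0.004,0.015,0.004,0,0,-0.2,-1,0,0.015,0,0,0,0,-1,0,0.015,0,0,0,0,-1,0,0.01,0,0,0,0,-1,0,0,0,0,0,0,-1],
)

```text
t: 15.35
tool_pos: [0.545, -0.3086, 0.044]
orientation: [-0.094, 2.181, -2.177]
force: [-0.3, 0.4, -3.2]
opening: 0.0235
```

```bash
python3 st.py 0.546 -0.311 0.024 4.9; python3 - <<'E'
from wl import *
s,C,im=look("w11"); cv2.imwrite("pics/s11.png",cv2.resize(imaging.read_camera("scene")[200:350,120:300],None,fx=4,fy=4,interpolation=2))
E
```

```text
t 15.35 [ 0.545  -0.3086  0.044 ] yaw 4.86 ydown [-0.0019  0.0019 -1.    ] F [-0.27  0.41 -3.21] open 0.0235
shift tool [-0.0008  0.02    0.0026]
turn deg [ 0.12 -0.04  0.1 ]
t 15.35 [ 0.545  -0.3086  0.044 ] yaw 4.86 ydown [-0.0019  0.0019 -1.    ] F [-0.27  0.41 -3.21] open 0.0235
```

View pics/s11.png

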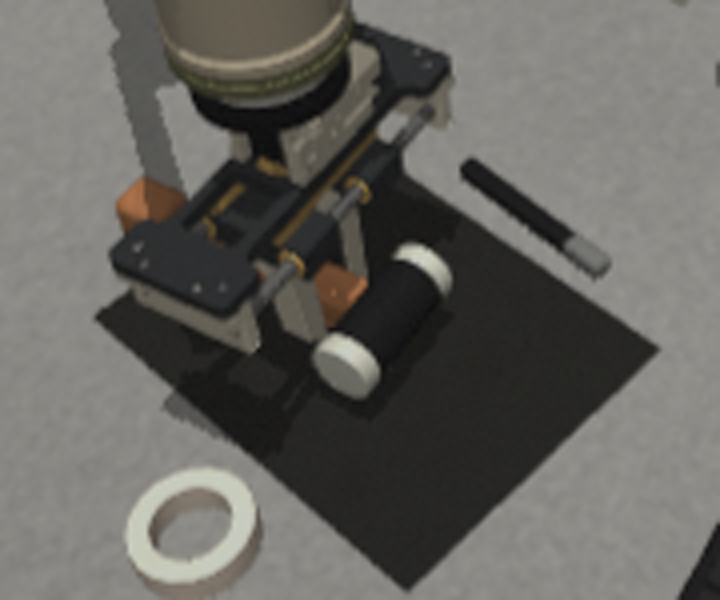

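View pics/w11.png

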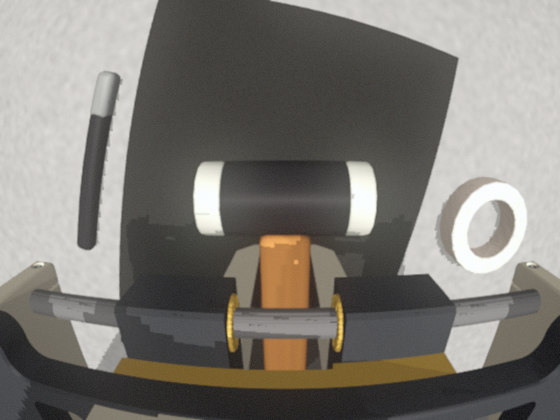

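carry_out(
  motion=[0,0.008,0.002,0,0,0,-1,0,0.006,0,0,0,0,-1,0,0.004,0,0,0,0,-1,0,0.001,0,0,0,0,-1,0,0,0,0,0,0,-1],
)

```text
t: 15.95
tool_pos: [0.5478, -0.3122, 0.0278]
orientation: [-0.089, 2.174, -2.178]
force: [-0.1, -0.5, -3.5]
opening: 0.0234
```

```bash
python3 st.py 0.546 -0.311 0.024 4.9
```

```text
t 15.95 [ 0.5478 -0.3122  0.0278] yaw 4.88 ydown [ 0.0035 -0.0018 -1.    ] F [-0.12 -0.47 -3.51] open 0.0234
shift tool [ 0.0017  0.0038 -0.0013]
turn deg [-0.12 -0.02 -0.19]
```

carry_out(
  motion=[0,0.002,0,0,0,0,-1,0,0.0015,0,0,0,0,-1,0,0.001,0,0,0,0,-1,0,0.001,0,0,0,0,-1,0,0,0,0,0,0,-1],
)

```text
t: 16.45
tool_pos: [0.5484, -0.3127, 0.0245]
orientation: [-0.088, 2.173, -2.179]
force: [-0.4, -0.3, -2.0]
opening: 0.024
```

```bash
python3 st.py 0.546 -0.311 0.024 4.9
```

```text
t 16.45 [ 0.5484 -0.3127  0.0245] yaw 4.88 ydown [ 0.0045 -0.0027 -1.    ] F [-0.37 -0.32 -2.  ] open 0.024
shift tool [ 0.0023  0.0005 -0.0019]
turn deg [-0.17 -0.02 -0.25]
```

carry_out(
  motion=[0,0.001,0,0,0,0,-1,0,0.0005,0,0,0,0,-1,0,0,0,0,0,0,-0.3,0,0,0,0,0,0,0.3,0,0,0,0,0,0,0.9],
)

```text
t: 16.95
tool_pos: [0.5498, -0.3135, 0.0246]
orientation: [-0.085, 2.169, -2.18]
force: [-0.2, -0.4, 0.1]
opening: 0.043
```

carry_out(
  motion=[0,0,0,0,0,0,1,0,0,0,0,0,0,1,0,0,0,0,0,0,1,0,0,0,0,0,0,1,0,0,0,0,0,0,1],
)

```text
t: 17.45
tool_pos: [0.55, -0.3137, 0.0244]
orientation: [-0.084, 2.169, -2.18]
force: [0.0, 0.7, 0.1]
opening: 0.0828
```

```bash
python3 st.py; python3 wl.py w12
```

```text
t 17.45 [ 0.55   -0.3137  0.0244] yaw 4.88 ydown [ 0.0078 -0.0048 -1.    ] F [0.03 0.69 0.11] open 0.0828
t 17.45 [ 0.55   -0.3137  0.0244] yaw 4.88 ydown [ 0.0078 -0.0048 -1.    ] F [0.03 0.69 0.11] open 0.0828
```

View pics/w12.png

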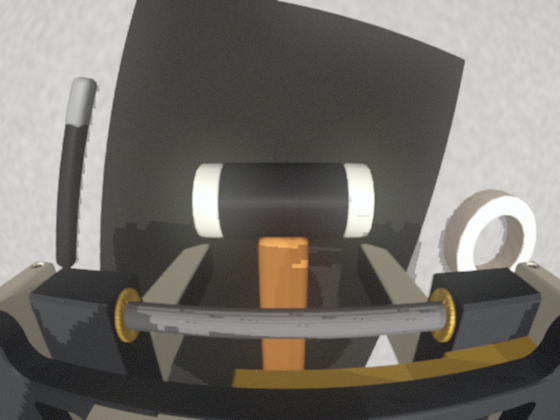

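Released, with the fingers clear on both sides. Now I'll raise the arm and check the final scene.

carry_out(
  motion=[0,-0.02,0,0,0,0,1,0,-0.03,0,0,0,0,1,0,-0.04,0,0,0,0,1,0,-0.04,0,0,0,0,1,0.02,-0.03,0,0,0,0,1],
)

```text
t: 18.0
tool_pos: [0.5258, -0.3116, 0.1817]
orientation: [-0.097, 2.182, -2.175]
force: [0.8, -0.4, -0.6]
opening: 0.0935
```

carry_out(
  motion=[0.04,0,0,0,0,0,1,0.04,0,0,0,0,0,1,0,0,0,0,0,0,1,0,0,0,0,0,0,1,0,0,0,0,0,0,1],
)

```text
t: 18.5
tool_pos: [0.4459, -0.3211, 0.1901]
orientation: [-0.086, 2.168, -2.18]
force: [0.5, 0.5, -0.4]
opening: 0.093
```

```bash
python3 - <<'E'
from wl import *
look("w13"); 
im=imaging.read_camera("scene"); cv2.imwrite("pics/s13.png",im); cv2.imwrite("pics/s13z.png",cv2.resize(im[140:235,260:410],None,fx=5,fy=5,interpolation=2)); cv2.imwrite("pics/t13.png",imaging.read_camera("top"))
E
```

```text
t 18.5 [ 0.4459 -0.3211  0.1901] yaw 4.94 ydown [ 0.0071 -0.0055 -1.    ] F [ 0.52  0.48 -0.36] open 0.093
```

View pics/s13.png

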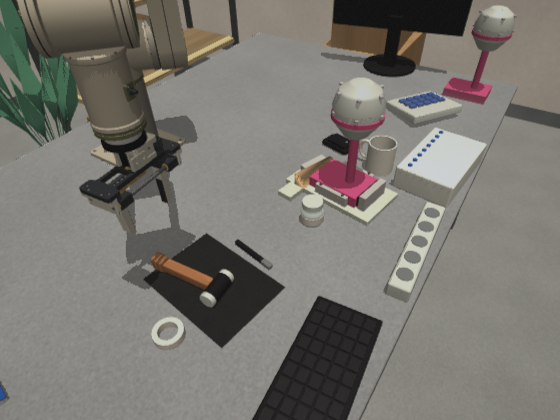

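View pics/t13.png

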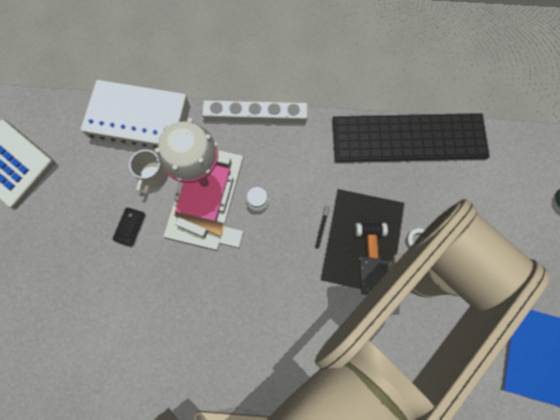

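View pics/s13z.png

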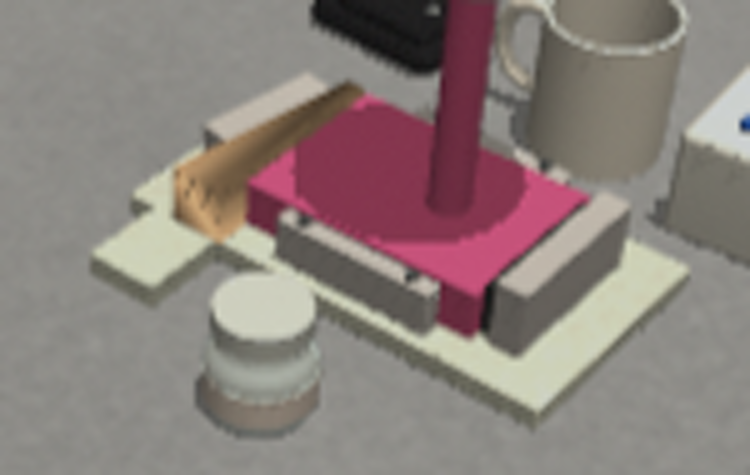

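```bash
python3 -c "
from plant import robot
print(robot.close_job())"
```

```text
the job is handed in; nothing more can be done
None
```

I drove the wedge tight with four light taps, laid the mallet back flat on the mat, and handed the job in at about 18.7 s of the 58 s allowed. I don't know the verdict, because handing in doesn't report one.

- **Taps:** Two taps slid the wedge about 30 mm in all. The readings I took showed 5–8 N while it slid, rising to about 16 N as it stiffened. Two more taps read up to about 20 N and 24 N and moved it only about 1 mm further (end at dock y -74 to -73 mm), so it had stopped. The mallet came fully off the wedge between taps.
- **Force limit:** All the forces I read were well below 45 N. I only got a reading at the end of each move call, so I didn't see any peaks in between.
- **Wedge and stand:** In the last pictures the wedge had not crept back, and the foot had shifted slightly towards the back stop. The stand looked upright.
- **Mallet and bystanders:** The mallet lay flat with its head over the mat. The arm was raised clear of everything, and the bystanders I could see looked unmoved. The arm partly hid the tape roll from the top camera, but it showed in place from the scene camera.
- **Not checked:** I could not measure the wedge's lasting push on the foot (over 10 N required). I judged it tight from where it stopped and the tap forces.
- **Disagreements:** The first estimate of the wedge end differed by 4–8 mm between the two fixed cameras; a wrist-camera view settled it. The networks' mat outline in the scene view and wedge outline in the top view were wrong, so I read corners directly from the pictures.

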